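Close the test fixture over a graphics card

TASK

The graphics card has been laid loosely in the test fixture. Push it gently until it lies home against its two back stops and its side stop, then shut the hinged lid over it and press the lid down firmly against the springs, without straining it, until the latch catches and holds it shut by itself. Leave the other things on the bench where they are.

Things in the scene. Friction and masses are not known exactly. Their poses are not given: they have to be found in the camera images.
- fixture: Grey clamshell test fixture screwed to the bench: housing 60 mm high, x -145 to +115 mm, y -145 to +145 mm. Origin on the bench surface; x points to its back (hinge side), y to its left, z up. On top lies a pale flat nest plate for the card, x -88 to +68 mm, y -131 to +131 mm. At the front middle stands the latch housing: x -144 to -114 mm, y -28 to +28 mm, top 117 mm above the bench.
- card_home (a point): Point on the nest plate's upper face, 66 mm above the bench, where the card's origin lies when the card is home (fixture x = 20.5 mm, y = 0); axes as the fixture's. The plate floats on springs and sinks with this point: it gives way from about 12 N, 6 N more per mm, at most 6 mm. In front of the card and to its right (-y) the plate is open, room for fingers.
- back_stops (a point): Middle between the two aluminium back stops, at their front faces on the nest plate (fixture x = +55 mm, y = 0). Each is 28 mm wide, 14 mm thick, 10 mm high above the plate, centred 55 mm to either side of this point along the fixture's y.
- side_stop (a point): Middle of the inner face of the single aluminium side stop, at the nest plate's level (fixture x = +20.5 mm, y = +84 mm); 28 mm long, 14 mm thick, 10 mm high above the plate.
- card: Low-profile graphics card, no cooler: black board on its backplate, 69 mm (x) by 168 mm (y), 4 mm thick; origin at the centre of its underside, z up. Front edge x = -34.5 mm: contact strip, y -45 to +40 mm. Right end y = -84 mm: video sockets 6 to 11 mm high, flush. Left end: power socket 12 mm high. 0.18 to 0.31 kg. Starts flat, 8 to 22 mm short of both kinds of stop, up to 0.1 rad askew.
- lid_hinge (a point): Middle of the lid's hinge line, which runs along the fixture's y at fixture x = +90 mm, 76 mm above the bench. Stiff friction hinge, 0.5 N m: the lid stays where it is left. Lid: aluminium frame with a clear window, 264 mm wide, reaching 190 mm from the hinge line plus a 10 mm latch tongue in the middle, outer face 20 mm out from the hinge plane; four white pushers inside press on the card.
- lid (a joint): Lid angle in rad: 0 shut on its end stop, 1.57 upright, at most 1.85; starts at 1.48 to 1.72 and grows as it opens. Below about 0.09 rad the springs under the card resist; to make the latch catch the pad must be pressed with about 15 to 20 N, all but to the end stop; over 50 N strains the lid. Latched, the lid rests at about 0.01 rad; let go too early, it stands at 0.025 to 0.08 rad.
- lid_pad (a point): Centre of the outer face of the black rubber pad (26 by 100 mm) on the lid's front rail, where the lid is pushed shut and pressed down: 168 mm from the hinge line, 23 mm out from the hinge plane, on fixture y = 0. Moves with the lid; its z axis is the outward normal of the lid's outer face (up when shut, away from the robot when open), its x axis points to the hinge.
- bolt (a joint): Travel in m of the latch's spring bolt: 0 fully out, about 0.007 while the lid's tongue passes its slanted nose; with the tongue below it the spring snaps it back to 0 and the lid is held. Also 0 while the lid is open. The nose is 29 mm wide, its tip at fixture x = -102.5 mm, 95 to 111 mm above the bench, on y = 0.
- big_card: Bystander: a larger graphics card (110 by 230 mm, up to 17 mm high) flat on the bench to the left of the fixture; origin at the centre of its underside.
- solder_reel: Bystander: grey reel, 62 mm across and 50 mm high, standing on the bench to the right; origin at the centre of its underside.
- screwdriver: Bystander: screwdriver, 170 mm long, lying on the bench to the right of the fixture; origin on its underside.
- heatsink: Bystander: finned aluminium heat sink 70 by 70 by 32 mm on the bench to the right; origin at the centre of its underside.
Not all that is in view belongs to the job. Leave any blue look-alike of the card alone.

How it is judged:
On the way, in this order (a step that is already met when the one before it is completed fails the run):
1. with the lid still up, the card lies home against the back and side stops (horizontal distance between card and card_home below 0.0025 m and angle between the x axis of card and the x axis of card_home, either way round below 0.025 rad and value of joint lid above 0.8 rad), for 0.2 s.
2. the lid is down and the latch bolt has snapped out over its tongue (value of joint lid below 0.02 rad and value of joint bolt below 0.002 m), for 0.2 s.
At the end, for the whole second after the job is handed in: The lid is latched and stays shut by itself: lid joint below 0.02 rad and at rest, bolt back out (below 2 mm); under it the card lies flat on the nest plate, at rest, within 2.5 mm and 0.025 rad of home (all of step 2 and velocity of joint lid below 0.05 rad/s and horizontal distance between card and card_home below 0.0025 m and angle between the x axis of card and the x axis of card_home, either way round below 0.025 rad and z of card in the frame of card_home below 0.002 m and linear speed of card below 0.02 m/s); the robot touches nothing.
It fails at once if the card is forced: the fingers press on it with more than 40 N (contact force between the fingers and card above 40 N).
It fails at once if the fixture or its lid is strained: the fingers press on it with more than 50 N (contact force between the fingers and fixture above 50 N).
It fails at once if another thing on the bench is moved by more than 20 mm (distance of any of big_card, solder_reel, screwdriver, heatsink from where it was at the start of the episode above 0.02 m).
It also fails if it takes over 72 s, if anything falls off the work surface, if the arm or the gripper's body presses on something with over 40 N, if the wrist force passes 120 N, or if a joint passes its speed limit or range.

ROBOT

A 6-joint arm with a two-finger parallel gripper is mounted at the origin on the work surface. World frame = base frame: x ahead of the robot, y to its left, z up, the work surface at z = 0. Lengths are in m, angles in rad, forces in N, time in s.
With the tool pointing down it reaches from about 0.25 to 0.775 m from the base axis. Payload 4 kg.
Tool frame: the origin (TCP) lies at the centre of the arm's flange, where the gripper is bolted on; the fingertips stand 199 mm ahead of it and the grasp point (between the pads) lies 180 mm ahead of it (robot.tcp_to_tips is the distance from the TCP to the fingertips, in m); z points along the fingers, y is the line along which they close (so a half turn about z gives the same grasp; the last joint's range is limited). The gripper opens to 94 mm and grips with 3 to 60 N. Pads are 16 mm wide; open, the fingers measure 119 mm over their backs; the gripper's body (75 mm by 177 mm) begins 78 mm behind the grasp point.
Start: joints at [1.031, 0.087, 1.371, -0, 1.684, -0.103], TCP at [0.233, 0.498, 0.405] pointing down, gripper open.
Joint ranges: [-3.1, 3.1], [-0.76, 2.03], [0.27, 2.55], [-1.08, 4.22], [0.17, 2.65], [-2.57, 2.57]. Speed limits (rad/s): [2.79, 2.79, 3.14, 3.14, 3.14, 3.14].

INTERFACE

Orientations are given as [roll, pitch, yaw] about the fixed x, y, z axes, in that order (R = Rz(yaw) Ry(pitch) Rx(roll)).
In Python, from bench import telemetry, snapshot, ticket, robot gives the robot as it stands.
- The arm moves only by the tool apply_moves, never from a script. Its argument "moves" is a list that holds one entry, the list of rows, each a list of 5 numbers: the shift along the tool's x, y, z in units of 50 mm (1.0 is 50 mm), then the turn about the tool's z in units of 10 degrees (1.0 is 10 degrees), then the closure, from 0 (fully open) to 1 (shut). A call has 1 to 10 rows; each row is the pose to reach, as a shift and turn from the pose commanded when the call began, along the tool's axes at that moment; what a row does not reach only later rows make up. A row lasts 1/8 s, in which the tool goes at most 62.5 mm and 10.7 degrees, less where a joint would pass 70% of its speed; a pose out of reach is approached as far as the arm can. A call with a gripper value outside its range is refused whole. The fingers move at their own pace and stop on an object; the grip force is fixed at half the most. Time passes only in rows, so rows that repeat a pose let the fingers close. It gives the time, the measured TCP pose, the force, the opening and the grip force at its end, in the units of the state.
- telemetry.get_obs(): the state, without advancing time (a new reading comes with each control period).
- snapshot(name): name is "scene" or "top" or "wrist"; returns a dict with "image" (420x560x3 uint8, red, green, blue), "fovy" (degrees; the focal length in pixels is half the picture's height over the tangent of half this angle, whatever the lens; pixels are square), "cx", "cy" (the principal point, pixels), "D" ([k1, k2, p1, p2, k3] as OpenCV has them; the pictures are not rectified), "R" (3x3) and "t" (3): a world point X has camera coordinates R X + t. Camera axes: x right, y down, z forward; pixel columns grow to the right and rows downward; lengths in m; the calibration is good to about 2 mm. A picture is of the moment at which its call begins. There is no depth.
- ticket.close_job(): hands the job in; it is judged then, once.
The state is a dict: "time": time; "joint_positions": joint angles; "qvel": joint speeds; "joint_torque": joint torques, N m; "tool_pos": TCP position; "ee_rot": TCP orientation; "wrist_force": force on the tool from outside, world axes, zero at the start; "wrist_torque": the same for the moment, N m; "width": finger opening in m; "finger_force": force on a finger pad.
Only numpy, scipy, OpenCV 4.12 (cv2) and the standard library are available. Lean on these libraries where they do the work, as an engineer would, in place of code of your own. Each camera call takes 0.05 s, during which the arm holds its last target. There are 200 camera calls.

## Working session

There is one attempt and no reset: what is moved stays moved. The work goes in short steps, Python scripts to look and compute and a tool call to move; the robot and the scene stay as the last step left them, time stands still between calls to the robot, and variables do not carry over. Pictures are saved under pics/ and viewed, at most 10 in all, crops included, and the job is handed in when it is done.

Besides the shell and the picture viewer there is one more tool, called after ">>>" as name(argument=value, ...) on one line, values as JSON. apply_moves: Moves the arm, as the interface text tells. Its arguments: {"type":"object","properties":{"moves":{"type":"array","items":{"type":"array","items":{"type":"array","items":{"type":"number"}}}}},"required":["moves"]}

```bash
mkdir -p pics; ls; python3 - <<'E'
from bench import telemetry, snapshot, robot
import cv2,pickle,numpy as np
print(telemetry.get_obs()); print([a for a in dir(robot) if a[0]!='_'])
for n in ("scene","top"):
    s=snapshot(n); pickle.dump(s,open(n+".pkl","wb")); cv2.imwrite(f"pics/{n}0.png",s["image"][:,:,::-1])
    print(n,s["fovy"],s["cx"],s["cy"],s["D"],s["R"],s["t"],-np.array(s["R"]).T@s["t"])
E
```

```text
pics
{'time': 0.0, 'joint_positions': array([ 1.03089242e+00,  8.79571774e-02,  1.37218877e+00, -5.38364068e-05,
        1.68354948e+00, -1.03106699e-01]), 'qvel': array([-8.08716379e-05,  5.56628134e-04, -4.43330582e-04,  3.57876438e-04,
       -1.42100794e-03,  4.69060804e-04]), 'joint_torque': array([-5.93054792e-04, -3.40188432e+01, -3.02425504e+01,  7.17495452e-02,
        3.30845872e-02, -2.06522591e-04]), 'tool_pos': array([0.23263829, 0.49827351, 0.40353573]), 'ee_rot': array([-3.13949554e+00, -1.63203102e-04,  2.70478927e+00]), 'wrist_force': array([ 0.52166533, -0.04111894, -0.23412522]), 'wrist_torque': array([-0.0087492 ,  0.08028914, -0.0149108 ]), 'finger_force': 0.0, 'width': 0.09395413488202453}
['IKError', 'tcp_to_tips']
scene 47.58156055137746 276.59306131666665 208.85832375374275 [-0.04609604  0.          0.          0.          0.        ] [[-0.99795001  0.06267841  0.01293048]
 [ 0.04044358  0.77423252 -0.63160772]
 [-0.04959937 -0.62978998 -0.77518029]] [0.50651418 0.03410039 1.57479299] [0.58220542 0.93363971 1.2357371 ]
top 46.45790050491447 281.74819276412325 210.64940675118953 [-0.17594555  0.          0.          0.          0.        ] [[-0.01942106 -0.99980947  0.00196144]
 [-0.99793877  0.01926463 -0.06121351]
 [ 0.06116406 -0.00314623 -0.99812277]] [0.01682201 0.53792015 1.23856505] [0.4613824  0.01035278 1.26913496]
```

View pics/top0.png

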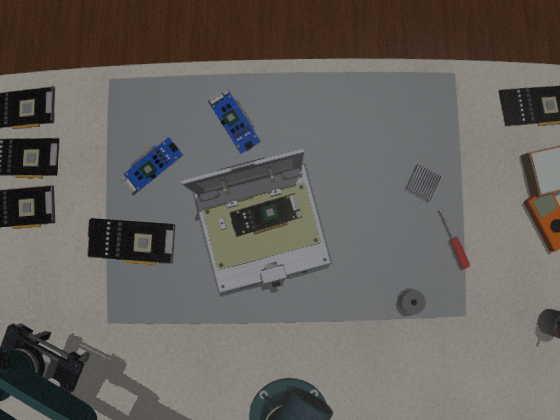

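View pics/scene0.png

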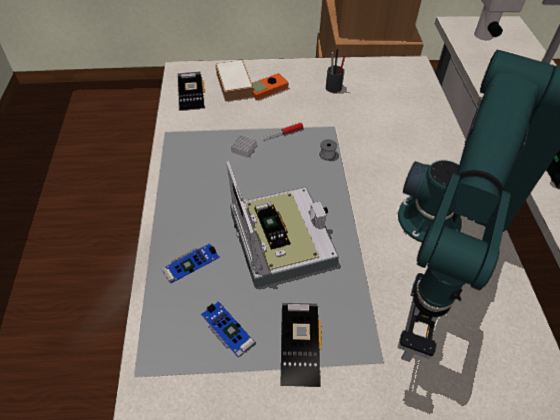

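In the top view the fixture is at about (262,230), with the card at (267,213) on its pale plate. The other candidates are the blue boards at (152,166) and (234,122), the big black card at (131,241), and the black cards off the mat at far left and right. Only the card at (267,213) is a black, small card lying in the fixture. I'll enlarge it to confirm.

```bash
cat > h.py <<'E'
import cv2,numpy as np,pickle
from bench import snapshot
def K(s):
    f=s["image"].shape[0]/2/np.tan(np.radians(s["fovy"])/2)
    return np.array([[f,0,s["cx"]],[0,f,s["cy"]],[0,0,1.]])
def grab(n):
    s=snapshot(n); pickle.dump(s,open(n+".pkl","wb")); return s
def cast(s,px,z):
    R=np.array(s["R"]);t=np.array(s["t"])
    u=cv2.undistortPoints(np.array(px,float).reshape(-1,1,2),K(s),np.array(s["D"])).reshape(-1,2)
    d=np.c_[u,np.ones(len(u))]@R; c=-R.T@t
    return c+d*((z-c[2])/d[:,2])[:,None]
def proj(s,X):
    R=np.array(s["R"]);return cv2.projectPoints(np.array(X,float).reshape(-1,1,3),cv2.Rodrigues(R)[0],np.array(s["t"],float),K(s),np.array(s["D"]))[0].reshape(-1,2)
E
python3 - <<'E'
from h import *
s=pickle.load(open("top.pkl","rb"));im=s["image"]
hsv=cv2.cvtColor(im,cv2.COLOR_RGB2HSV)
print(hsv[240,225],hsv[255,300],hsv[270,240],hsv[150,300],hsv[213,267])
c=im[140:305,175:340,::-1]; cv2.imwrite("pics/crop0.png",cv2.resize(c,None,fx=3.6,fy=3.6,interpolation=cv2.INTER_CUBIC))
m=cv2.inRange(hsv,(20,40,90),(35,160,255)); m[:140]=0;m[305:]=0;m[:,:175]=0;m[:,340:]=0
cs,_=cv2.findContours(m,cv2.RETR_EXTERNAL,cv2.CHAIN_APPROX_NONE);c=max(cs,key=cv2.contourArea)
p=cast(s,c.reshape(-1,2),.066)
r=cv2.minAreaRect(p[:,:2].astype(np.float32)*1000);print(r,cv2.boxPoints(r))
E
```

```text
[ 30  56 118] [120   7 141] [120   7 140] [124  12 145] [90 13 95]
((498.274169921875, 58.7310791015625), (152.16102600097656, 260.3161315917969), 14.0711088180542) [[392.83167  166.48657 ]
 [456.12125  -86.01871 ]
 [603.7167   -49.024414]
 [540.4271   203.48087 ]]
```

View pics/crop0.png

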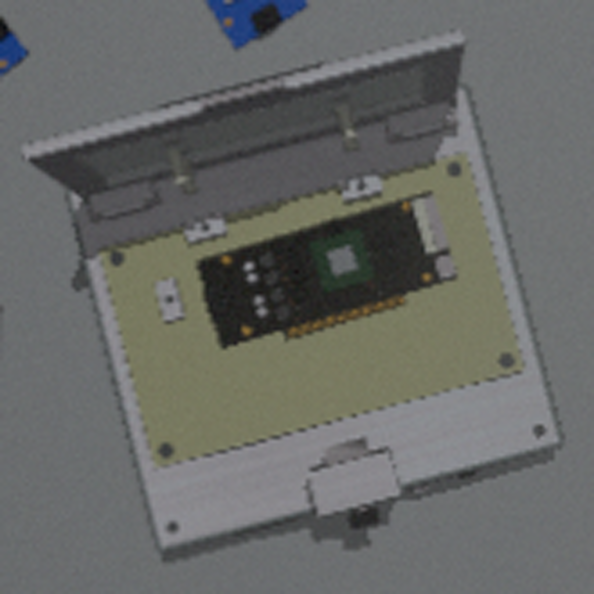

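The crop confirms it. The black card with the green-grey chip and gold strip sits in the fixture at crop (330,265), with back stops at (205,229) and (362,187), the side stop at (170,300), and the white power socket and video sockets at the right end (435,240). The lid is up. Next I measure the fixture pose, card pose and lid angle.

```bash
cat >> h.py <<'E'
YAW=0.2456
def setfix(o,yaw):
    global O,YAW; O=np.array(o);YAW=yaw
def Rf(): c,s_=np.cos(YAW),np.sin(YAW); return np.array([[c,-s_],[s_,c]])
O=np.array([.5087,.0613])
def f2w(p): p=np.atleast_2d(p).astype(float); return np.c_[p[:,:2]@Rf().T+O,p[:,2:]]
def w2f(p): p=np.atleast_2d(p).astype(float); return np.c_[(p[:,:2]-O)@Rf(),p[:,2:]]
def card(s):
    "card blob on the plate, fixture mm and deg"
    im=s["image"];hsv=cv2.cvtColor(im,cv2.COLOR_RGB2HSV)
    pl=cv2.inRange(hsv,(20,40,90),(35,160,255))
    reg=np.zeros_like(pl);cv2.fillPoly(reg,[proj(s,f2w([[-84,-127,66],[-84,127,66],[52,127,66],[52,-127,66]]/np.array([1000.])) ).astype(np.int32)],255)
    m=cv2.bitwise_and(cv2.bitwise_not(pl),reg)
    dark=cv2.inRange(hsv,(0,0,0),(180,255,75))&reg
    out=[]
    for q,z in ((m,.07),(dark,.07)):
        n,l,st,ce=cv2.connectedComponentsWithStats(cv2.morphologyEx(q,cv2.MORPH_CLOSE,np.ones((3,3))))
        k=1+np.argmax(st[1:,4]);ys,xs=np.nonzero(l==k)
        r=cv2.minAreaRect((w2f(cast(s,np.c_[xs,ys],z))[:,:2]*1000).astype(np.float32));out.append(r)
    return out
E
python3 - <<'E'
from h import *
s=pickle.load(open("top.pkl","rb"));sc=pickle.load(open("scene.pkl","rb"))
for z in card(s): print(np.round(z[0],1),np.round(z[1],1),z[2])
# checks: plate corners & latch top front corners, stops
P=lambda L:f2w(np.array(L)/1000.)
for n,i in (("top",s),("scene",sc)):
    print(n,"stops top ctr",proj(i,P([[62,55,76],[62,-55,76],[20.5,91,76],[-88,131,66],[-88,-131,66],[-145,145,60],[-145,-145,60],[-144,28,117],[-144,-28,117]])).round(1).tolist())
    for th in (1.45,1.5,1.55,1.6,1.65,1.7,1.75):
        a=[90-190*np.cos(th)+20*np.sin(th),132,76+190*np.sin(th)+20*np.cos(th)];b=a.copy();b[1]=-132
        print(th,proj(i,P([a,b])).round(1).tolist())
im=sc["image"][150:300,220:350,::-1];cv2.imwrite("pics/crop1.png",cv2.resize(im,None,fx=4,fy=4,interpolation=cv2.INTER_CUBIC))
E
```

```text
[ 14.2 -17.9] [ 77.6 172.7] 1.9400668144226074
[ 10.1 -17.5] [ 69.4 167.5] 1.7072232961654663
top stops top ctr [[231.3, 203.1], [274.7, 191.3], [221.5, 223.3], [217.6, 270.2], [320.5, 242.4], [218.5, 293.8], [331.8, 263.1], [263.3, 283.2], [286.3, 277.0]]
1.45 [[183.2, 194.1], [306.3, 160.8]]
1.5 [[182.1, 189.7], [305.1, 156.4]]
1.55 [[181.1, 185.4], [303.8, 152.1]]
1.6 [[180.1, 181.0], [302.6, 147.8]]
1.65 [[179.1, 176.8], [301.3, 143.7]]
1.7 [[178.2, 172.6], [300.1, 139.6]]
1.75 [[177.4, 168.6], [298.9, 135.7]]
scene stops top ctr [[263.5, 245.8], [253.3, 217.7], [280.6, 252.0], [319.8, 255.6], [291.2, 191.5], [339.4, 255.8], [306.0, 185.9], [326.4, 214.3], [319.8, 200.6]]
1.45 [[262.1, 229.0], [235.9, 158.5]]
1.5 [[258.5, 229.9], [232.7, 159.2]]
1.55 [[254.9, 230.9], [229.4, 160.0]]
1.6 [[251.3, 232.1], [226.2, 161.0]]
1.65 [[247.7, 233.3], [223.1, 162.0]]
1.7 [[244.2, 234.7], [219.9, 163.2]]
1.75 [[240.7, 236.1], [216.9, 164.5]]
```

View pics/crop1.png

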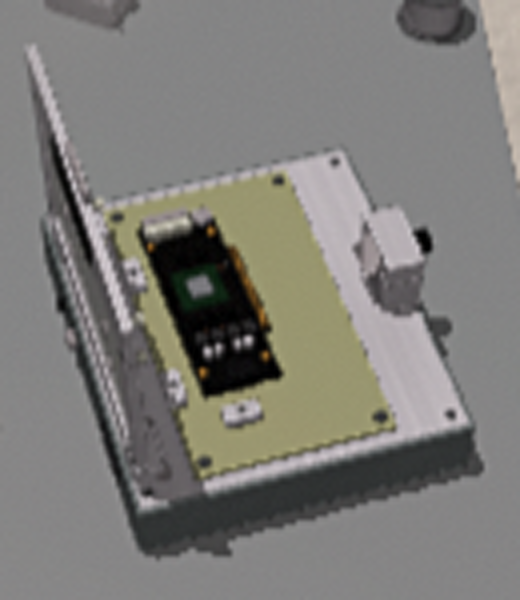

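Checks agree: the projected stops, latch and plate corners land within 1 px in both views, and the card blob measures 69.4×167.5 mm. The card is at fixture (10,−17.5) mm with about 1.7° of yaw, and the lid is at about 1.58 rad. Now I move in front of the card with the fingers about 50 mm apart.

>>> apply_moves(moves=[[[-8.13,-6.56,0,-3.91,0.47],[-8.13,-6.56,0,-3.91,0.47],[-8.13,-6.56,0,-3.91,0.47],[-8.13,-6.56,0,-3.91,0.47],[-8.13,-6.56,0,-3.91,0.47],[-8.13,-6.56,0,-3.91,0.47],[-8.13,-6.56,0,-3.91,0.47],[-8.13,-6.56,0,-3.91,0.47],[-8.13,-6.56,0,-3.91,0.47],[-8.13,-6.56,0,-3.91,0.47]]])

```text
time: 1.35
tool_pos: [0.463, 0.0267, 0.4037]
ee_rot: [3.141, -0.002, -2.901]
wrist_force: [-1.0, -0.0, 0.5]
width: 0.0497
finger_force: 0.0
```

>>> apply_moves(moves=[[[0,0,1.0,-0.03,0.47],[0,0,2.0,-0.03,0.47],[0,0,2.5,-0.03,0.47],[0,0,2.72,-0.03,0.47],[0,0,2.72,-0.03,0.47],[0,0,2.72,-0.03,0.47]]])

```text
time: 2.1
tool_pos: [0.4628, 0.0295, 0.2703]
ee_rot: [-3.141, 0.003, -2.89]
wrist_force: [0.5, 0.7, 0.9]
width: 0.0499
finger_force: 0.0
```

```bash
cat > st.py <<'E'
from h import *
from bench import telemetry
o=telemetry.get_obs();p=o["tool_pos"];f=w2f(p)[0]*1000
print("tip fix mm",f[:2].round(1),round(f[2]-199,1),"dyaw",round((o["ee_rot"][2]-np.pi-YAW+np.pi)%(2*np.pi)-np.pi,4),"Ffix",(o["wrist_force"][:2]@Rf()).round(2),o["wrist_force"][2].round(2),"t",o["time"])
E
python3 st.py
```

```text
tip fix mm [-52.3 -19.7] 71.3 dyaw 0.0058 Ffix [0.67 0.6 ] 0.93 t 2.1
```

>>> apply_moves(moves=[[[0,0,0.03,0.03,0.47],[0,0,0.03,0.03,0.47],[0,0,0.03,0.03,0.47]]])

```text
time: 2.48
tool_pos: [0.4623, 0.0291, 0.2675]
ee_rot: [-3.141, 0.001, -2.896]
wrist_force: [0.7, -0.5, -0.6]
width: 0.0499
finger_force: 0.0
```

```bash
python3 st.py;python3 st.py
```

```text
tip fix mm [-52.8 -19.9] 68.5 dyaw -0.0001 Ffix [ 0.59 -0.66] -0.57 t 2.475
tip fix mm [-52.8 -19.9] 68.5 dyaw -0.0001 Ffix [ 0.59 -0.66] -0.57 t 2.475
```

>>> apply_moves(moves=[[[-0.15,0,0.01,0,0.47],[-0.28,0,0.01,0,0.47],[-0.34,0,0.01,0,0.47],[-0.38,0,0.01,0,0.47],[-0.42,0,0.01,0,0.47],[-0.46,0,0.01,0,0.47],[-0.5,0,0.01,0,0.47],[-0.53,0,0.01,0,0.47],[-0.55,0,0.01,0,0.47],[-0.55,0,0.01,0,0.47]]])

```text
time: 3.72
tool_pos: [0.489, 0.0359, 0.2666]
ee_rot: [3.142, 0.0, -2.896]
wrist_force: [-0.6, 0.1, -0.6]
width: 0.0494
finger_force: 0.3
```

```bash
python3 st.py; python3 - <<'E'
from h import *
s=grab("top")
for z in card(s): print(np.round(z[0],1),np.round(z[1],1),z[2])
w=grab("wrist")
a=cv2.resize(s["image"][150:290,185:345,::-1],(520,455),interpolation=cv2.INTER_CUBIC)
cv2.imwrite("pics/p1.png",a)
E
```

```text
tip fix mm [-25.3 -19.9] 67.6 dyaw 0.0 Ffix [-0.55  0.27] -0.61 t 3.725
[-14.7 -12.1] [222.9 138.7] 89.96280670166016
[-14.8 -11.5] [212.2 138.6] 89.90729522705078
```

View pics/p1.png

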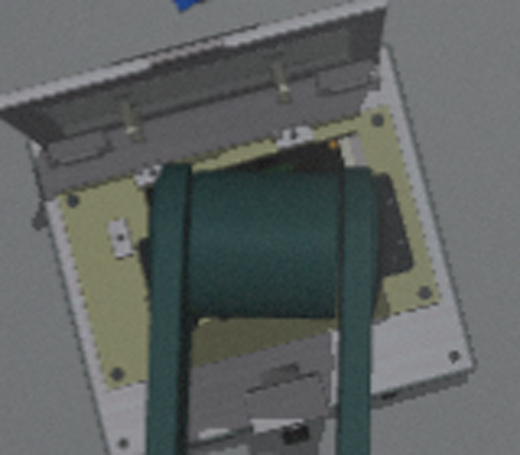

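>>> apply_moves(moves=[[[0.1,0,0,0,0.47],[0.1,0,-0.7,0,0.47],[0,-0.8,-0.8,0,1],[-0.4,-1.8,-0.8,0,1],[-0.87,-2.14,-0.8,0,1],[-0.87,-2.14,-0.8,0,1],[-0.87,-2.14,-0.8,0,1],[-0.87,-2.14,-0.05,0,1],[-0.87,-2.14,0,0,1],[-0.87,-2.14,0.01,0,1]]])

```text
time: 5.08
tool_pos: [0.5565, -0.0567, 0.2666]
ee_rot: [3.141, -0.0, -2.895]
wrist_force: [0.0, -1.4, -0.2]
width: 0.0002
finger_force: 0.0
```

```bash
python3 st.py
```

```text
tip fix mm [  17.7 -126. ] 67.6 dyaw 0.0009 Ffix [-0.33 -1.34] -0.16 t 5.075
```

>>> apply_moves(moves=[[[0,0.1,0,0,1],[0,0.2,0,0,1],[0,0.26,0,0,1],[0,0.32,0,0,1],[0,0.38,0,0,1],[0,0.43,0,0,1],[0,0.47,0,0,1],[0,0.5,0,0,1],[0,0.52,0,0,1],[0,0.52,0,0,1]]])

```text
time: 6.32
tool_pos: [0.5508, -0.032, 0.2661]
ee_rot: [3.141, 0.0, -2.896]
wrist_force: [0.3, -1.2, 0.6]
width: 0.0004
finger_force: 0.8
```

```bash
python3 st.py; python3 - <<'E'
from h import *
s=grab("top")
for z in card(s): print(np.round(z[0],1),np.round(z[1],1),z[2])
E
```

```text
tip fix mm [  18.2 -100.8] 67.1 dyaw 0.0001 Ffix [ 0.04 -1.23] 0.57 t 6.325
[-15.  -13.7] [225.2 138.3] 89.5970230102539
[-15.  -23.2] [205.8 138.2] 89.66911315917969
```

>>> apply_moves(moves=[[[0,0.02,0,0,1],[0,0.04,0,0,1],[0,0.06,0,0,1],[0,0.08,0,0,1]]])

```text
time: 6.88
tool_pos: [0.5498, -0.0281, 0.2661]
ee_rot: [3.141, -0.0, -2.896]
wrist_force: [0.6, -1.4, 0.1]
width: 0.0003
finger_force: 0.8
```

```bash
python3 st.py
```

```text
tip fix mm [ 18.1 -96.7] 67.1 dyaw 0.0001 Ffix [ 0.21 -1.54] 0.15 t 6.875
```

>>> apply_moves(moves=[[[0,0.02,0,0,1],[0,0.03,0,0,1],[0,0.03,0,0,1]]])

```text
time: 7.25
tool_pos: [0.5495, -0.027, 0.2661]
ee_rot: [-3.141, -0.0, -2.896]
wrist_force: [1.3, -3.6, 0.4]
width: 0.0001
finger_force: 1.8
```

```bash
python3 st.py
```

```text
tip fix mm [ 18.1 -95.6] 67.1 dyaw -0.0001 Ffix [ 0.42 -3.81] 0.38 t 7.25
```

Side contact came at about −96, against a predicted −96.5. I'll press once more, then go back to the front edge.

>>> apply_moves(moves=[[[0,0.02,0,0,1],[0,0.02,0,0,1],[0,-0.2,0,0,1],[0,-0.4,0,0,1],[0,-0.4,-0.7,0,1],[0.3,-0.4,-0.8,0,1],[0.8,0.6,-0.8,0,0.47],[1.1,1.6,-0.8,0,0.47],[1.1,1.87,-0.8,0,0.47],[1.1,1.87,-0.8,0,0.47]]])

```text
time: 8.5
tool_pos: [0.4729, 0.0509, 0.3058]
ee_rot: [-3.141, -0.0, -2.894]
wrist_force: [0.3, -1.4, -0.4]
width: 0.0366
finger_force: 0.0
```

```bash
python3 st.py
```

```text
tip fix mm [-37.3  -1.4] 106.8 dyaw 0.0016 Ffix [-0.  -1.4] -0.4 t 8.5
```

>>> apply_moves(moves=[[[0,-0.02,0,0,0.47],[0,-0.02,0.7,0,0.47],[0,-0.02,0.79,0,0.47],[0,-0.02,0.79,0,0.47],[-0.15,-0.02,0.79,0,0.47],[-0.22,-0.02,0.79,0,0.47],[-0.26,-0.02,0.79,0,0.47],[-0.29,-0.02,0.79,0,0.47],[-0.31,-0.02,0.79,0,0.47],[-0.31,-0.02,0.79,0,0.47]]])

```text
time: 9.75
tool_pos: [0.4877, 0.0531, 0.2666]
ee_rot: [-3.141, -0.005, -2.896]
wrist_force: [-6.3, -3.0, 4.9]
width: 0.0498
finger_force: 3.3
```

```bash
python3 st.py
```

```text
tip fix mm [-22.3  -2.9] 67.6 dyaw 0.0001 Ffix [-6.84 -1.38] 4.93 t 9.75
```

Back-stop contact reads 6.8 N at tip x −22.3, where home predicts −22. I'll back off, lift clear and look.

>>> apply_moves(moves=[[[-0.01,0,0,0,0.47],[-0.01,0,0,0,0.47],[0.15,0,0,0,0.47],[0.3,0,-0.3,0,0.47],[1,0,-1.5,0,1],[1.0,-1.5,-2.5,0,1],[1,-2.5,-3,0,1],[1,-3.5,-3,0,1],[1,-4.5,-3,0,1],[1,-4.5,-3,0,1]]])

```text
time: 11.0
tool_pos: [0.495, -0.1803, 0.4173]
ee_rot: [-3.14, 0.001, -2.901]
wrist_force: [0.4, -0.6, -0.4]
width: 0.0004
finger_force: 0.0
```

```bash
python3 st.py;python3 - <<'E'
from h import *
s=grab("top");sc=grab("scene")
for z in card(s): print(np.round(z[0],1),np.round(z[1],1),z[2])
a=cv2.resize(s["image"][150:290,185:345,::-1],(400,350),interpolation=cv2.INTER_CUBIC)
b=cv2.resize(sc["image"][150:290,220:350,::-1],(390,420),interpolation=cv2.INTER_CUBIC)[:350]
cv2.imwrite("pics/p2.png",np.hstack([a,b]))
E
```

```text
tip fix mm [ -72. -231.] 218.3 dyaw -0.0053 Ffix [ 0.2  -0.65] -0.39 t 11.0
[19.8  6.7] [185.2  69.3] 89.54080200195312
[20.1  0.6] [167.4  68.4] 89.58287048339844
```

View pics/p2.png

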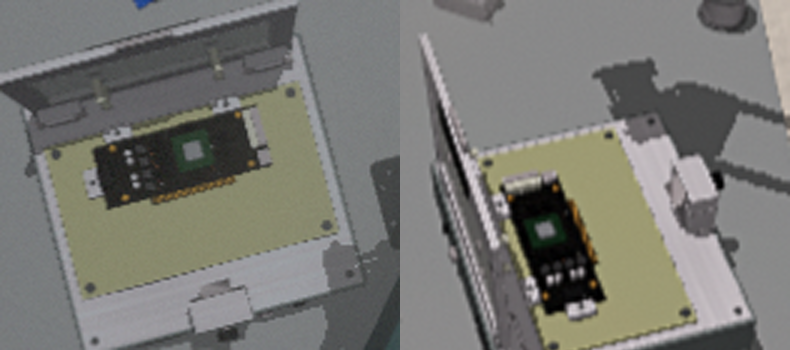

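The picture shows the card against the side stop (left panel 92,183) and both back stops. It measures (20.1, 0.6) mm and −0.4°, so it is home. Next I go over and behind the lid.

>>> apply_moves(moves=[[[-0.3,0,-1.6,0,1],[-0.8,0.3,-1.7,0,1],[-1.5,1.0,-1.7,0,1],[-2.3,1.8,-1.7,0,1],[-3.1,2.6,-1.7,0,1],[-3.8,3.5,-1.7,0,1],[-4.34,4.4,-1.7,0,1],[-4.34,4.62,-1.7,0,1],[-4.34,4.62,-1.7,0,1],[-4.34,4.62,-1.7,0,1]]])

```text
time: 12.35
tool_pos: [0.6484, 0.099, 0.5026]
ee_rot: [-3.141, 0.001, -2.897]
wrist_force: [0.1, 0.8, 0.1]
width: 0.0006
finger_force: 0.0
```

```bash
python3 st.py
```

```text
tip fix mm [144.7   2.6] 303.6 dyaw -0.0008 Ffix [0.25 0.8 ] 0.07 t 12.35
```

>>> apply_moves(moves=[[[0,-0.05,0.7,0,1],[0,-0.05,1.4,0,1],[0.1,-0.05,1.4,0,1],[0.25,-0.05,1.4,0,1],[0.35,-0.05,1.4,0,1],[0.43,-0.05,1.4,0,1],[0.53,-0.05,1.37,0,1],[0.63,-0.05,1.34,0,1],[0.73,-0.05,1.32,0,1],[0.83,-0.05,1.3,0,1]]])

```text
time: 13.6
tool_pos: [0.6093, 0.0871, 0.4364]
ee_rot: [-3.141, -0.001, -2.896]
wrist_force: [2.8, -0.7, 1.1]
width: 0.0004
finger_force: 1.7
```

```bash
python3 st.py
```

```text
tip fix mm [103.8   0.6] 237.4 dyaw -0.0 Ffix [ 2.55 -1.4 ] 1.12 t 13.6
```

>>> apply_moves(moves=[[[0.16,0,-0.02,0,1],[0.33,0,-0.05,0,1],[0.5,0,-0.06,0,1],[0.66,0,-0.06,0,1],[0.82,0,-0.03,0,1],[0.98,0,0.01,0,1],[1.14,0,0.06,0,1],[1.28,0,0.11,0,1],[1.41,0,0.16,0,1],[1.51,0,0.21,0,1]]])

```text
time: 14.85
tool_pos: [0.5358, 0.0688, 0.4262]
ee_rot: [3.141, -0.0, -2.896]
wrist_force: [1.3, 1.5, 2.2]
width: 0.0007
finger_force: 1.1
```

```bash
python3 st.py
```

```text
tip fix mm [28.1  0.7] 227.2 dyaw 0.0001 Ffix [1.6 1.1] 2.19 t 14.85
```

>>> apply_moves(moves=[[[0.15,0,0.07,0,1],[0.29,0,0.15,0,1],[0.43,0,0.24,0,1],[0.57,0,0.34,0,1],[0.7,0,0.44,0,1],[0.83,0,0.55,0,1],[0.95,0,0.67,0,1],[1.07,0,0.79,0,1],[1.18,0,0.91,0,1],[1.28,0,1.04,0,1]]])

```text
time: 16.1
tool_pos: [0.4739, 0.0532, 0.3737]
ee_rot: [-3.141, 0.0, -2.896]
wrist_force: [0.2, 0.9, 0.5]
width: 0.0004
finger_force: 0.5
```

```bash
python3 st.py
```

```text
tip fix mm [-35.7   0.6] 174.7 dyaw -0.0 Ffix [0.39 0.85] 0.46 t 16.1
```

>>> apply_moves(moves=[[[0.1,0,0.13,0,1],[0.19,0,0.26,0,1],[0.27,0,0.41,0,1],[0.35,0,0.56,0,1],[0.42,0,0.71,0,1],[0.49,0,0.86,0,1],[0.56,0,1.0,0,1],[0.62,0,1.11,0,1],[0.62,0,1.11,0,1]]])

```text
time: 17.23
tool_pos: [0.4437, 0.0457, 0.318]
ee_rot: [3.141, -0.002, -2.896]
wrist_force: [-0.5, -0.1, -0.1]
width: 0.0004
finger_force: 0.0
```

```bash
python3 st.py; python3 - <<'E'
from h import *
sc=grab("scene")
cv2.imwrite("pics/p3.png",cv2.resize(sc["image"][140:300,220:380,::-1],(560,560),interpolation=cv2.INTER_CUBIC))
E
```

```text
tip fix mm [-66.8   0.7] 119.0 dyaw -0.0001 Ffix [-0.55  0.  ] -0.12 t 17.225
```

View pics/p3.png

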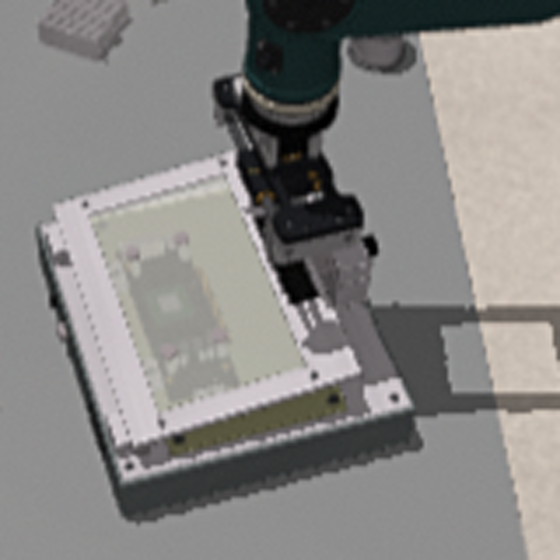

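The lid (crop 230,310) is almost down and tilted slightly open, with the fingers over the black pad at (295,280) and the card under the window. Next I press down in small steps while reading the force.

>>> apply_moves(moves=[[[0.03,0,0.06,0,1],[0.05,0,0.12,0,1],[0.06,0,0.18,0,1],[0.07,0,0.22,0,1],[0.08,0,0.26,0,1],[0.08,0,0.26,0,1]]])

```text
time: 18.02
tool_pos: [0.4407, 0.0449, 0.3082]
ee_rot: [-3.141, 0.004, -2.896]
wrist_force: [-0.5, 0.4, 9.9]
width: 0.0005
finger_force: 4.9
```

```bash
python3 st.py
```

```text
tip fix mm [-69.9   0.7] 109.2 dyaw 0.0001 Ffix [-0.45  0.48] 9.91 t 18.025
```

>>> apply_moves(moves=[[[0,0,0.03,0,1],[0,0,0.06,0,1],[0,0,0.09,0,1],[0,0,0.12,0,1],[0,0,0.12,0,1]]])

```text
time: 18.65
tool_pos: [0.4402, 0.0448, 0.302]
ee_rot: [-3.141, 0.001, -2.896]
wrist_force: [-4.5, -0.3, 10.6]
width: 0.0005
finger_force: 5.3
```

```bash
python3 st.py
```

```text
tip fix mm [-70.4   0.7] 103.0 dyaw 0.0001 Ffix [-4.45  0.84] 10.57 t 18.65
```

>>> apply_moves(moves=[[[0,0,0.02,0,1],[0,0,0.04,0,1],[0,0,0.06,0,1],[0,0,0.08,0,1],[0,0,0.08,0,1]]])

```text
time: 19.27
tool_pos: [0.44, 0.0448, 0.2985]
ee_rot: [-3.141, -0.0, -2.896]
wrist_force: [-5.7, 0.0, 13.6]
width: 0.0006
finger_force: 7.1
```

```bash
python3 st.py
```

```text
tip fix mm [-70.7   0.7] 99.5 dyaw 0.0002 Ffix [-5.56  1.43] 13.61 t 19.275
```

>>> apply_moves(moves=[[[0,0,0.02,0,1],[0,0,0.04,0,1],[0,0,0.06,0,1],[0,0,0.08,0,1],[0,0,0.08,0,1]]])

```text
time: 19.9
tool_pos: [0.4398, 0.0448, 0.2982]
ee_rot: [-3.141, 0.001, -2.896]
wrist_force: [-14.6, 0.4, 30.0]
width: 0.0002
finger_force: 15.2
```

```bash
python3 st.py
```

```text
tip fix mm [-70.8   0.7] 99.2 dyaw 0.0003 Ffix [-14.08   3.92] 29.99 t 19.9
```

The lid is on its end stop at 30 N, so the bolt should have snapped. I'll release straight up and check.

>>> apply_moves(moves=[[[0,0,0,0,1],[0,0,-0.1,0,1],[0,0,-0.25,0,1],[0,0,-0.6,0,1],[0,0,-1.5,0,1],[0,-1,-2.5,0,1],[0,-2,-2.5,0,1],[0,-3.2,-2.5,0,1],[0,-4.4,-2.5,0,1],[0,-5,-2.5,0,1]]])

```text
time: 21.15
tool_pos: [0.5014, -0.2006, 0.4165]
ee_rot: [3.141, -0.001, -2.899]
wrist_force: [-0.9, -0.6, -0.4]
width: 0.0005
finger_force: 0.0
```

```bash
python3 st.py; python3 - <<'E'
from h import *
sc=grab("scene");s=grab("top")
P=lambda L:f2w(np.array(L)/1000.)
for th in (0,.01,.03,.05,.08):
    a=[90-190*np.cos(th)+20*np.sin(th),132,76+190*np.sin(th)+20*np.cos(th)];b=a.copy();b[1]=-132
    q=proj(sc,P([a,b]));print(th,q.round(1).tolist(),((q-[220,140])*3.5).round(0).tolist())
cv2.imwrite("pics/p4.png",cv2.resize(sc["image"][140:300,220:380,::-1],(560,560),interpolation=cv2.INTER_CUBIC))
E
```

```text
tip fix mm [ -70.8 -252.3] 217.5 dyaw -0.0028 Ffix [-1.01 -0.32] -0.4 t 21.15
0 [[324.7, 249.1], [294.9, 184.3]] [[366.0, 382.0], [262.0, 155.0]]
0.01 [[324.7, 248.8], [294.9, 184.0]] [[366.0, 381.0], [262.0, 154.0]]
0.03 [[324.7, 248.1], [294.8, 183.2]] [[366.0, 378.0], [262.0, 151.0]]
0.05 [[324.6, 247.4], [294.7, 182.4]] [[366.0, 376.0], [261.0, 149.0]]
0.08 [[324.5, 246.3], [294.5, 181.3]] [[366.0, 372.0], [261.0, 145.0]]
```

View pics/p4.png

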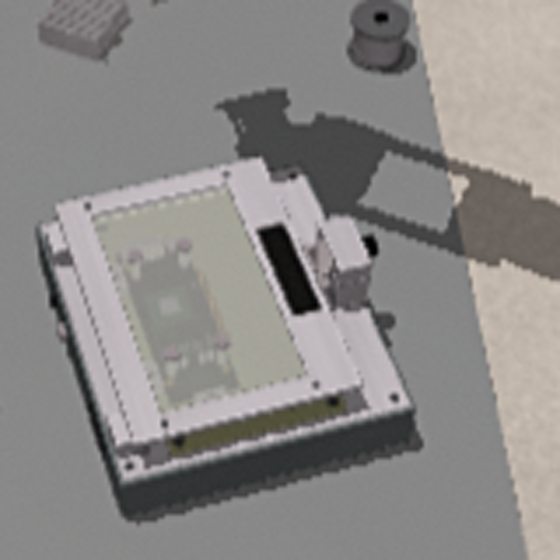

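The lid corners at crop (360,388) and (265,160) fit an angle near 0, given that view's known +3 px offset. That leaves little margin against 0.025 rad, so I'll feel for the pad height with a light touch.

>>> apply_moves(moves=[[[0,1.2,0,0,1],[0,2.4,0,0,1],[0,3.6,0,0,1],[0,4.6,0,0,1],[0,5,0.8,0,1],[0,5,1.6,0,1],[0,5,2.1,0,1],[0,5,2.25,0,1],[0,5,2.29,0,1],[0,5,2.29,0,1]]])

```text
time: 22.5
tool_pos: [0.4406, 0.0449, 0.3035]
ee_rot: [-3.141, 0.002, -2.896]
wrist_force: [0.7, 0.1, -0.0]
width: 0.0006
finger_force: 0.0
```

```bash
python3 st.py
```

```text
tip fix mm [-70.    0.7] 104.5 dyaw 0.0001 Ffix [ 0.73 -0.12] -0.02 t 22.5
```

>>> apply_moves(moves=[[[0,0,0.03,0,1],[0,0,0.04,0,1],[0,0,0.04,0,1]]])

```text
time: 22.88
tool_pos: [0.4404, 0.0448, 0.3004]
ee_rot: [-3.142, 0.0, -2.896]
wrist_force: [0.9, -0.3, -0.8]
width: 0.0006
finger_force: 0.0
```

```bash
python3 st.py
```

```text
tip fix mm [-70.3   0.6] 101.4 dyaw -0.0002 Ffix [ 0.79 -0.46] -0.83 t 22.875
```

The tips are at 101.4 mm with no contact. An unlatched lid's pad would stand at 103 mm or more, so the latch holds. I'll retreat and hand in.

>>> apply_moves(moves=[[[0,0,-0.3,0,1],[0,0,-1.2,0,1],[0,0,-2.2,0,1],[0,0,-2.5,0,1],[0,0,-2.5,0,1],[0,0,-2.5,0,1]]])

```text
time: 23.62
tool_pos: [0.4401, 0.0448, 0.4233]
ee_rot: [3.141, -0.003, -2.896]
wrist_force: [-0.1, -0.4, -0.2]
width: 0.0004
finger_force: 0.0
```

```bash
python3 st.py; python3 -c "
from bench import ticket
print(ticket.close_job())"
```

```text
tip fix mm [-70.6   0.7] 224.3 dyaw 0.0 Ffix [-0.22 -0.36] -0.22 t 23.625
the job is handed in; nothing more can be done
None
```

The job is handed in: the card measured within about 1 mm of home before I shut the lid, and the lid is latched with the arm clear; the hand-in returned no verdict.

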